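# Third hand: sample block held on its springs

## Robot

A 6-joint arm with a two-finger parallel gripper is mounted at the origin on the work surface. World frame = base frame: x ahead of the robot, y to its left, z up, the work surface at z = 0. Lengths are in m, angles in degrees, forces in N, time in s.
With the tool pointing down it reaches from about 0.325 to 0.85 m from the base axis. Payload 15.5 kg.
Tool frame: the origin (TCP) lies midway between the tips of the shut fingers; the grasp point (between the pads) lies 19 mm behind it; y points along the fingers, x is the direction in which the jaws open and shut, and the axes are right-handed (so a half turn about y gives the same grasp; the last joint's range is limited). The gripper opens to 91 mm and grips with 3 to 60 N. Pads are 32 mm wide; open, the fingers measure 118 mm over their backs; the gripper's body (76 mm by 178 mm) begins 60 mm behind the grasp point.
Start: joints at [-75.831, 28.281, 77.091, -0, 74.628, -5.472], TCP at [0.21, -0.589, 0.214] pointing down, gripper open.
Joint ranges: [-166.48, 166.48], [-47.26, 123.95], [12.59, 153.08], [-70.14, 250.14], [6.76, 159.57], [-176.63, 176.63]. Speed limits (degrees/s): [108.29, 108.29, 147.25, 172.46, 172.46, 172.46].

## Interface

Orientations are given as a 3x3 rotation matrix whose columns are the frame's x, y, z axes.
In Python, from bench import ctrl gives the robot as it stands. The module is installed in compiled form; this text tells all that it offers. Calls block until the motion is done:
- ctrl.goto(position, orientation): joint-space move of the TCP to a pose.
- ctrl.move_l(position, vel=0.15, ori=None, contact_N=None): straight line of the TCP; ori=None keeps the orientation; vel is the mean speed in m/s. With contact_N (N) it stops when the force on the tool has changed by that much, and returns True; else False.
- ctrl.movej(angles): joint-space move.
- ctrl.command_gripper(opening): opening from 0.0 (shut) to 1.0 (fully open); the grip force is fixed at half the most; returns when the fingers have stopped.
- ctrl.sleep(seconds).
- ctrl.ik(position, orientation): joint angles nearest the present ones, or None.
- ctrl.read_camera(name): name is "scene" or "top" or "wrist"; returns the picture (400x640x3 uint8, blue, green, red); there is no depth.
- ctrl.camera_params(name): a dict with "fx", "fy", "cx", "cy" (pixels), "D" ([k1, k2, p1, p2, k3] as OpenCV has them; the pictures are not rectified), "pose" (4x4, takes a point from camera to world coordinates); the wrist camera has in their place "T_tool_cam" (4x4, takes a point from camera to tool coordinates, whose origin is the TCP and whose axes are the tool frame's). Camera axes: x right, y up, looking along -z (the intrinsics and any distortion apply to the point x, -y, -z); pixel columns grow to the right and rows downward; lengths in m; the calibration is good to about 2 mm. A picture is of the moment at which its call begins: read the wrist's pose just before it. camera_params takes no time and is no camera call.
A pose or a line that the arm cannot do raises ctrl.MotionError and nothing moves.
- ctrl.sign_off(): hands the job in, once; it reports no verdict.
Readings, each from a call of its own:
- ctrl.current_t(): time.
- ctrl.current_q(): joint angles.
- ctrl.current_dq(): joint speeds.
- ctrl.current_effort(): joint torques, N m.
- ctrl.current_tool_pos(): TCP position.
- ctrl.current_eef_rot(): TCP orientation.
- ctrl.current_contact_force(): force on the tool from outside, world axes, zero at the start.
- ctrl.current_wrist_torque(): the same for the moment, N m.
- ctrl.current_grip_width(): opening from 0.0 (shut) to 1.0 (fully open).
Only numpy, scipy, OpenCV 4.12 (cv2) and the standard library are available. Lean on these libraries where they do the work, as an engineer would, in place of code of your own. Each camera call takes 0.05 s, during which the arm holds its last target.

## Task

I am refitting the loose metal sample block of this opened thermal cycler: put it, wells up, flat and square into the rectangular pocket in the cycler's deck, then gently press it down against the sprung plate in the pocket until the block's ledge is about level with the deck, roughly 8 N of push, never so hard that the springs bottom out. Keep pressing steadily so that I can drive its screws: your program finishes while the robot is still holding the block down. Leave the screwdriver, mouse, tube rack and parts tray alone.

Things in the scene. Friction and masses are not known exactly. Their poses are not given: they have to be found in the camera images.
- block_center (a point): Centre of the loose aluminium sample block, 0.28-0.42 kg, wells up. Base 60 (x) x 116 (y) x 22 mm high; centred on it the well array 46 (x) x 92 (y) x 30 mm high, solid flat top with dark well marks; 52 mm high in all. Point: 26 mm above the underside, 4 mm above the ledge (the base's top face, with the screw holes). z up. Grip the array across its 46 mm. Same after half a turn.
- pocket (a point): Centre of the mouth of the rectangular pocket in the cycler's deck, at deck height. Pocket 64 (x) x 120 (y) mm, so the block has 2 mm of play on each side; 45 degree lead-in 4 mm wide around the mouth. x points from keypad to rear, z up. In it lies the sprung plate, its top 16 mm below the deck when up: a block resting on it has its ledge 6 mm and its top 36 mm above the deck.
- cycler: The opened beige thermal cycler without its lid, fixed to the bench. Origin on the bench straight below the pocket's centre, same axes. Flat deck 90 mm high, from 100 mm in front of the pocket's centre to 120 mm behind it and 125 mm to either side; a lower keypad nose in front; two lugs 12 mm high on the deck, 105 to 119 mm behind the centre.
- plate (a joint): How far the sprung plate is pressed down, in m: 0 up, 0.012 at its stops; it moves straight down only. Springs: 4 N at the top plus 1.2 N per mm, so the block's weight alone moves it under 0.5 mm. At 0.006 a seated block's ledge is level with the deck and the springs carry 11 N: the block's weight, about 3.4 N, plus about 8 N of push.
- screwdriver: Bystander: screwdriver lying on the bench, beyond the work. Origin at its underside.
- mouse: Bystander: white computer mouse, 100 x 58 x 30 mm. Origin at the centre of its underside.
- rack: Bystander: white tube rack, 70 x 120 x 35 mm, with six holes. Origin at the centre of its underside.
- tray: Bystander: grey parts tray, open on top, 80 x 110 x 25 mm. Origin at the centre of its underside.
Things that resemble listed ones, but are neither listed nor needed, are in the scene too. Of the things shaped like the part that bears block_center, the aluminium one is meant.

How it is judged:
By the outcome, as a careful person would: the job done as asked, in the order asked, and still so for the second after the job is handed in, while the arm keeps its last pose, push and grip.
It also fails if it takes over 56 s, if anything falls off the work surface, if the arm or the gripper's body presses on something with over 40 N, if the wrist force passes 120 N, or if a joint passes its speed limit or range.

## Working session

There is one attempt and no reset: what is moved stays moved. The work goes in short steps, each a Python script; the robot and the scene stay as the last script left them, time stands still between calls to the robot, and variables do not carry over. Pictures are saved under pics/ and viewed, and the job is handed in when it is done.

```bash
mkdir -p pics; cat > h.py <<'E'
import numpy as np, cv2
from bench import ctrl
def snap(n,f):
    im=ctrl.read_camera(n); cv2.imwrite('pics/'+f,im); return im
def pose(n):
    p=ctrl.camera_params(n)
    if 'pose' in p: return p,np.array(p['pose'])
    T=np.eye(4);T[:3,:3]=np.array(ctrl.current_eef_rot());T[:3,3]=ctrl.current_tool_pos()
    return p,T@np.array(p['T_tool_cam'])
def K(p): return np.array([[p['fx'],0,p['cx']],[0,p['fy'],p['cy']],[0,0,1.]])
def rays(p,T,uv):
    u=cv2.undistortPoints(np.array(uv,float).reshape(-1,1,2),K(p),np.array(p['D'],float)).reshape(-1,2)
    d=np.c_[u[:,0],-u[:,1],-np.ones(len(u))]@T[:3,:3].T
    return T[:3,3],d
def onz(p,T,uv,z):
    o,d=rays(p,T,uv); return o+d*((z-o[2])/d[:,2])[:,None]
def proj(p,T,X):
    X=np.array(X,float).reshape(-1,3); c=(X-T[:3,3])@T[:3,:3]; c=c*[1,-1,-1]
    return cv2.projectPoints(c,np.zeros(3),np.zeros(3),K(p),np.array(p['D'],float))[0].reshape(-1,2)
E
python3 - <<'E'
from h import *
for n in ['scene','top','wrist']:
    snap(n,n+'0.png'); p,T=pose(n); print(n,T.round(3).tolist(),p['fx'],p['D'])
print(ctrl.current_t(),ctrl.current_eef_rot(),ctrl.current_grip_width())
E
```

```text
scene [[-0.397, -0.643, 0.656, 1.5], [0.918, -0.28, 0.281, 0.403], [0.003, 0.713, 0.701, 1.082], [0.0, 0.0, 0.0, 1.0]] 415.97023386005804 [0.02426131 0.         0.         0.         0.        ]
top [[0.043, 0.976, -0.213, 0.154], [-0.999, 0.044, -0.003, 0.005], [0.007, 0.213, 0.977, 1.956], [0.0, 0.0, 0.0, 1.0]] 508.3700895628837 [0.00035346 0.         0.         0.         0.        ]
wrist [[0.335, 0.908, 0.252, 0.281], [-0.942, 0.323, 0.089, -0.562], [-0.001, -0.267, 0.964, 0.385], [0.0, 0.0, 0.0, 1.0]] 283.6903611919045 [-0.04834895  0.          0.          0.          0.        ]
0.15 [[ 3.36076479e-01 -2.27092073e-04  9.41834672e-01]
 [-9.41834237e-01  9.10159074e-04  3.36076543e-01]
 [-9.33539691e-04 -9.99999560e-01  9.19999672e-05]] 0.9965354037005246
```

View pics/scene0.png

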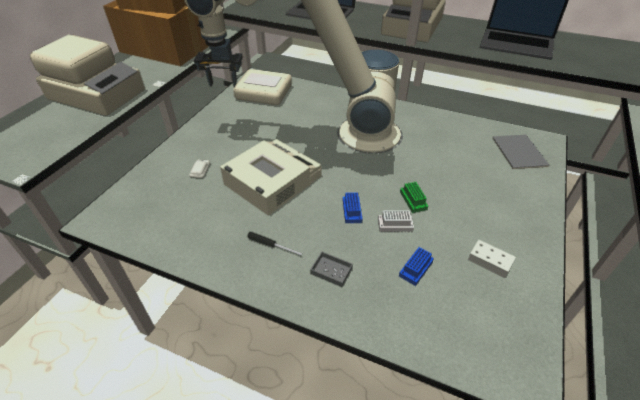

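View pics/top0.png

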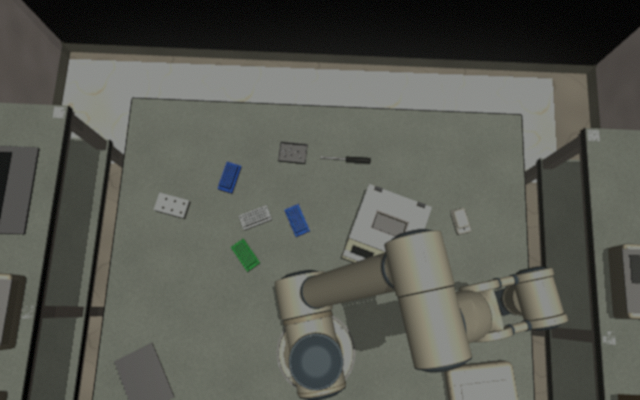

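View pics/wrist0.png

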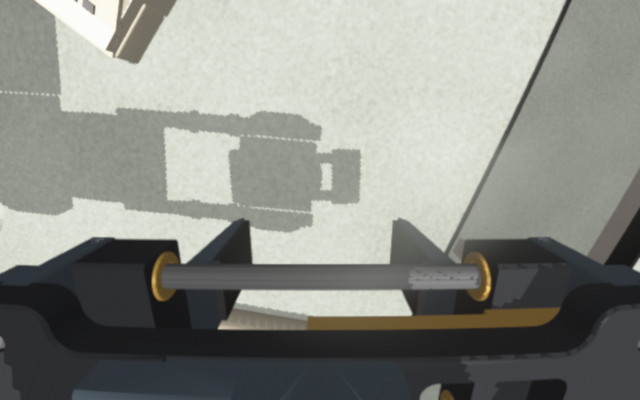

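The scene camera shows the grey aluminium block at about (396,219) between blue and green lookalikes, and the cycler at (270,172) with its pocket at (268,167). In the top view the block is at (255,217) and the pocket at (390,224). I'll compute rough poses from these, then look closer with the wrist camera.

```bash
python3 - <<'E'
from h import *
p,T=pose('top')
print('block',onz(p,T,[(255,217)],.052), 'pocket',onz(p,T,[(390,224)],.085))
q,S=pose('scene')
print('scene block',onz(q,S,[(396,215)],.052),'pocket',onz(q,S,[(268,167)],.085))
for n,c in (('top',(255,217)),('top',(388,224)),('scene',(396,219)),('scene',(270,172))):
    im=cv2.imread(f'pics/{n}0.png'); x,y=c; r=im[max(0,y-55):y+55,x-65:x+65]
    cv2.imwrite(f'pics/c_{n}_{x}.png',cv2.resize(r,None,fx=5,fy=5,interpolation=cv2.INTER_CUBIC))
a=[cv2.imread(f'pics/c_{n}.png') for n in ('top_255','top_388','scene_396','scene_270')]
a=[cv2.resize(i,(390,295)) for i in a]
cv2.imwrite('pics/crops.png',np.vstack([np.hstack(a[:2]),np.hstack(a[2:])]))
E
```

```text
block [[0.48470364 0.24912881 0.052     ]] pocket [[ 0.47482147 -0.25944113  0.085     ]]
scene block [[0.495943  0.2547411 0.052    ]] pocket [[ 0.47935154 -0.24622009  0.085     ]]
```

View pics/crops.png

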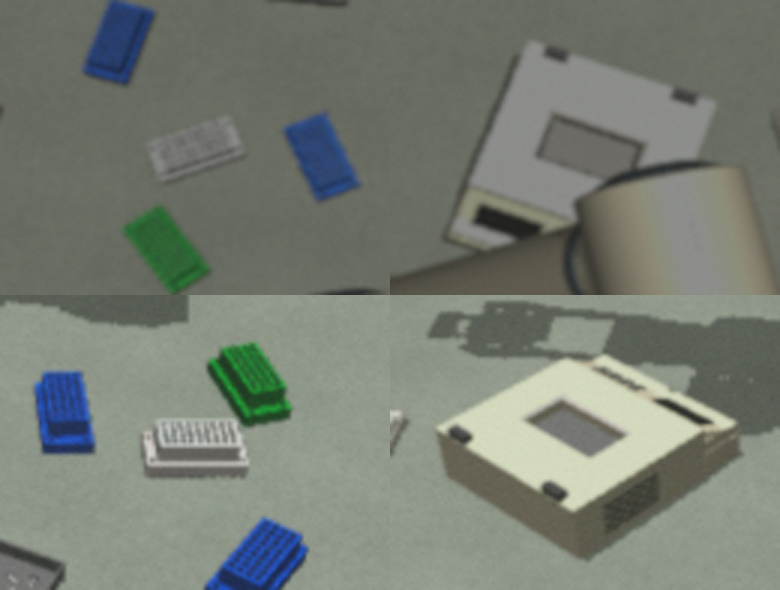

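```bash
cat >> h.py <<'E'
def Rz(az):  # tool down, tool z at azimuth az deg
    a=np.radians(az); z=np.array([np.cos(a),np.sin(a),0]); y=np.array([0,0,-1.]); return np.c_[np.cross(y,z),y,z]
E
python3 - <<'E'
from h import *
for az,name in ((72,'A'),(-108,'B')):
    print(name,ctrl.ik([.475,-.255,.24],Rz(az)),ctrl.ik([.49,.25,.2],Rz(az+33)))
E
```

```text
A [-3.45758323e+01  1.98606768e+01  8.71574230e+01 -2.54444375e-14
  7.29819002e+01 -1.65758323e+01] [ 2.08108974e+01  2.31090923e+01  8.88059179e+01 -2.54444375e-14
  6.80849898e+01  5.81089737e+00]
B [-3.45758323e+01  1.98606768e+01  8.71574230e+01 -2.54444375e-14
  7.29819002e+01  1.63424168e+02] [ 2.08108974e+01  2.31090923e+01  8.88059179e+01 -2.54444375e-14
  6.80849898e+01 -1.74189103e+02]
```

```bash
python3 - <<'E'
from h import *
ctrl.goto([.46,-.27,.26],Rz(72))
p,T=pose('wrist'); im=snap('wrist','w_pocket.png'); np.save('Tp.npy',T)
print(ctrl.current_t())
ctrl.goto([.485,.24,.20],Rz(105))
p,T=pose('wrist'); im=snap('wrist','w_block.png'); np.save('Tb.npy',T); snap('top','top1.png')
print(ctrl.current_t())
E
```

```text
1.7083
3.675
```

View pics/w_pocket.png

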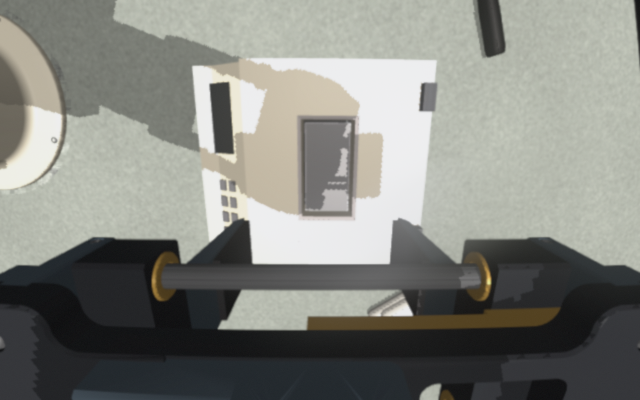

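View pics/w_block.png

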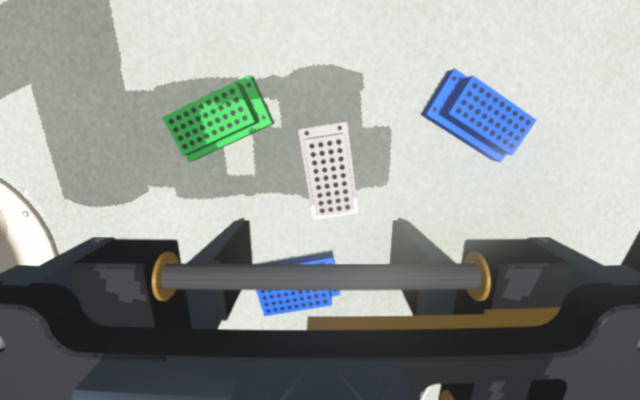

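The wrist views are clear. The pocket's rim spans about (299..357, 116..219), and the aluminium block (304..356, 123..219) is turned a few degrees from the gripper. I'll enlarge both for exact edges and find the wells.

```bash
python3 - <<'E'
from h import *
a=cv2.imread('pics/w_pocket.png')[105:230,285:375]; b=cv2.imread('pics/w_block.png')[112:237,285:375]
f=lambda i:cv2.resize(i,None,fx=4.4,fy=4.4,interpolation=cv2.INTER_NEAREST)
cv2.imwrite('pics/z.png',np.hstack([f(a),f(b)]))
# wells
im=cv2.imread('pics/w_block.png'); g=cv2.cvtColor(im,cv2.COLOR_BGR2GRAY)
m=((g<115)).astype(np.uint8); m[:, :300]=0; m[:,360:]=0; m[:136]=0; m[220:]=0
n,l,s,c=cv2.connectedComponentsWithStats(m)
print([(c[i].round(1).tolist(),s[i,4]) for i in range(1,n)])
E
```

```text
[([338.2, 141.5], np.int32(10)), ([320.1, 144.1], np.int32(8)), ([329.0, 143.0], np.int32(9)), ([311.5, 145.8], np.int32(10)), ([339.3, 150.1], np.int32(9)), ([330.5, 151.5], np.int32(12)), ([312.9, 154.1], np.int32(8)), ([321.7, 152.9], np.int32(9)), ([340.5, 158.5], np.int32(12)), ([331.9, 159.9], np.int32(8)), ([314.1, 162.7], np.int32(9)), ([322.9, 161.1], np.int32(8)), ([332.9, 168.1], np.int32(8)), ([341.9, 166.9], np.int32(8)), ([324.1, 169.7], np.int32(9)), ([315.5, 171.0], np.int32(8)), ([334.0, 176.3], np.int32(7)), ([342.9, 175.1], np.int32(8)), ([325.1, 177.9], np.int32(8)), ([316.9, 179.1], np.int32(8)), ([335.1, 184.3], np.int32(9)), ([344.0, 183.3], np.int32(7)), ([326.9, 185.9], np.int32(8)), ([318.0, 187.0], np.int32(9)), ([336.1, 192.1], np.int32(8)), ([345.0, 191.3], np.int32(7)), ([328.0, 193.7], np.int32(7)), ([319.3, 195.0], np.int32(7)), ([337.8, 200.2], np.int32(6)), ([346.0, 199.0], np.int32(5)), ([329.0, 201.5], np.int32(6)), ([320.7, 203.0], np.int32(7)), ([338.7, 208.0], np.int32(7)), ([347.2, 206.6], np.int32(5)), ([330.2, 209.2], np.int32(6)), ([322.0, 210.5], np.int32(6))]
```

View pics/z.png

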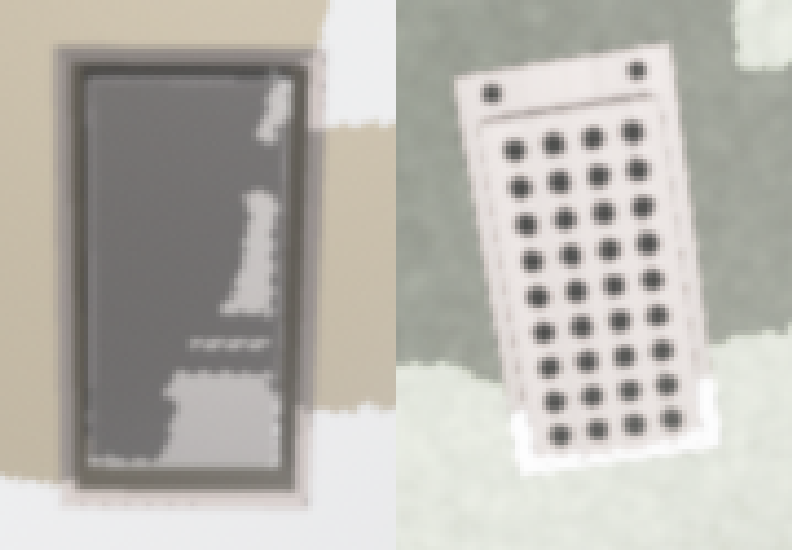

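```bash
python3 - <<'E'
from h import *
p=ctrl.camera_params('wrist'); Tp=np.load('Tp.npy'); Tb=np.load('Tb.npy')
im=cv2.imread('pics/w_block.png'); g=cv2.cvtColor(im,cv2.COLOR_BGR2GRAY)
w=np.clip(170.-g,0,None); w[g>150]=0
m=((g<115)).astype(np.uint8); m[:, :300]=0; m[:,360:]=0; m[:136]=0; m[220:]=0
n,l,s,c=cv2.connectedComponentsWithStats(m)
X=onz(p,Tb,c[1:]+0.0,.052)[:,:2]; ctr=X.mean(0); u,sv,vt=np.linalg.svd(X-ctr)
Y=(X-ctr)@vt.T; print('block',ctr,'az long',np.degrees(np.arctan2(*vt[0][::-1])),'ext',np.ptp(Y,axis=0))
def ana(c,z,nm):
    P=onz(p,Tp,np.array(c)/4.4+[285-.5,105-.5],z)[:,:2]
    TL,TR,BR,BL=P
    print(nm,P.mean(0),'w',np.linalg.norm(TR-TL),np.linalg.norm(BR-BL),'h',np.linalg.norm(TL-BL),np.linalg.norm(TR-BR),
      'az', [np.degrees(np.arctan2(*(d[::-1]))).round(2) for d in (TL-BL,TR-BR)],[np.degrees(np.arctan2(*(d[::-1]))).round(2)+90 for d in (TR-TL,BR-BL)])
ana([(54,45),(322,45),(308,508),(62,508)],.09,'outer')
ana([(75,64),(307,66),(296,490),(77,490)],.086,'inner')
# deck outline edges: top edge and lateral
q,S=pose('top'); 
im=cv2.imread('pics/top1.png'); cv2.imwrite('pics/ztop.png',cv2.resize(im[170:275,330:445],None,fx=5,fy=5,interpolation=cv2.INTER_CUBIC))
print('top block ctr pred px',proj(q,S,[[*ctr,.052]]), 'pocket',proj(q,S,[[.467,-.25,.09]]))
E
```

```text
block [0.49167427 0.25874701] az long -66.25250568841133 ext [0.07640851 0.03034748]
outer [ 0.47355161 -0.25187927] w 0.07039812319660038 0.07110309674985431 h 0.12838790972630937 0.1284396342406518 az [np.float64(71.65), np.float64(71.97)] [np.float64(71.9), np.float64(71.86)]
inner [ 0.47408105 -0.25252464] w 0.06188167342701085 0.06377001931870784 h 0.11946088459939302 0.11898271816488679 az [np.float64(71.15), np.float64(72.06)] [np.float64(71.43), np.float64(71.86)]
top block ctr pred px [[252.60159026 215.08545665]] pocket [[387.6262185  225.74665214]]
```

View pics/ztop.png

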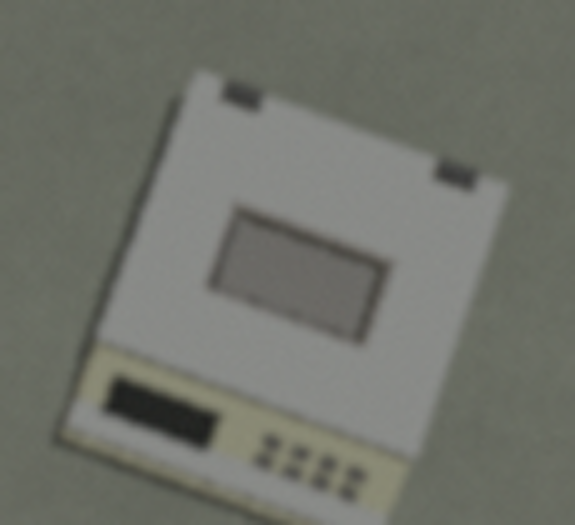

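Sizes check out: the mouth measures 71x128 against 72x128, and all 36 wells are found symmetric. The pocket is at (0.4736, -0.252) with azimuth 71.8°, and the block at (0.4917, 0.2587) with its long axis at 113.75°. Next is the grasp.

```bash
python3 - <<'E'
from h import *
R=Rz(113.75); b=[.4917,.2587]
ctrl.goto([*b,.11],R)
print(ctrl.move_l([*b,.0275],vel=.08,contact_N=6), ctrl.current_tool_pos(), ctrl.current_contact_force())
ctrl.command_gripper(0.3); print('grip mm',ctrl.current_grip_width()*91, ctrl.current_contact_force())
ctrl.move_l([*b,.16],vel=.1); ctrl.sleep(.2)
print('F',ctrl.current_contact_force(),ctrl.current_wrist_torque(),ctrl.current_t(),ctrl.current_grip_width()*91)
p,T=pose('wrist'); np.save('Tg.npy',T); snap('wrist','w_grasp.png')
E
```

```text
False [0.4920121  0.25882204 0.02795226] [-0.50028773  1.05929173  0.45488218]
grip mm 45.84597625496143 [-0.1104516  -0.47890094  1.08323884]
F [ 0.06580625 -0.77384966 -3.10957207] [-0.06743307 -0.11153845 -0.0302922 ] 7.75 45.908032383216685
```

View pics/w_grasp.png

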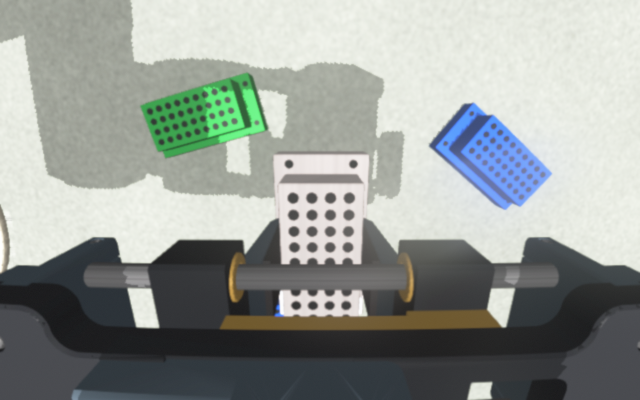

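The block is held at 46 mm. Its wells are visible at rows 198 to 260, squarely aligned. I'll use them to measure how the block sits in the tool frame as seen by this camera, which cancels calibration error.

```bash
python3 - <<'E'
from h import *
p=ctrl.camera_params('wrist'); T=np.load('Tg.npy'); tp=np.array(ctrl.current_tool_pos()); R=np.array(ctrl.current_eef_rot())
im=cv2.imread('pics/w_grasp.png'); g=cv2.cvtColor(im,cv2.COLOR_BGR2GRAY)
m=(g<115).astype(np.uint8); m[:,:286]=0; m[:,364:]=0; m[:190]=0; m[254:]=0
n,l,s,c=cv2.connectedComponentsWithStats(m)
k=[i for i in range(1,n) if 30<s[i,4]<200]; print(len(k),tp)
z=tp[2]+.052-.02795
X=(onz(p,T,c[k],z)-tp)@R
print(np.c_[X*1e3].round(1)[:, [0,2]].tolist())
E
```

```text
16 [0.49156643 0.25865165 0.15971001]
[[-14.2, 38.0], [-4.2, 38.0], [5.9, 38.0], [16.0, 37.9], [-14.3, 28.3], [-4.2, 28.4], [5.8, 28.3], [15.9, 28.5], [-14.3, 18.9], [-4.1, 18.8], [5.8, 18.8], [15.9, 18.8], [-14.3, 9.2], [-4.2, 9.3], [5.9, 9.3], [15.9, 9.3]]
```

```bash
python3 - <<'E'
from h import *
R=Rz(71.8); pk=np.array([.4736,-.252,0]); t=pk-R@np.array([.00085,0,-.0003]); print(t)
np.save('t.npy',t)
ctrl.goto([t[0],t[1],.21],R)
ctrl.sleep(.2)
p,T=pose('wrist'); np.save('Tq.npy',T); print(ctrl.current_tool_pos(),ctrl.current_contact_force()); im=snap('wrist','w_over.png')
ctrl.move_l([t[0],t[1],.15],vel=.1);ctrl.sleep(.2)
p,T=pose('wrist'); np.save('Tq2.npy',T); print(ctrl.current_tool_pos(),ctrl.current_contact_force()); im2=snap('wrist','w_over2.png'); 
cv2.imwrite('pics/zo.png',np.hstack([cv2.resize(i[80:300,250:400],None,fx=2.6,fy=2.6,interpolation=cv2.INTER_NEAREST) for i in (im,im2)]))
snap('scene','scene2.png'); print(ctrl.current_t())
E
```

```text
[ 0.47288622 -0.25144952  0.        ]
[ 0.47316556 -0.25083509  0.20992133] [-0.01477197  0.15883306 -3.62498556]
[ 0.47319438 -0.2516334   0.15059492] [ 0.87857257  0.29952444 -3.24632036]
10.9583
```

View pics/zo.png

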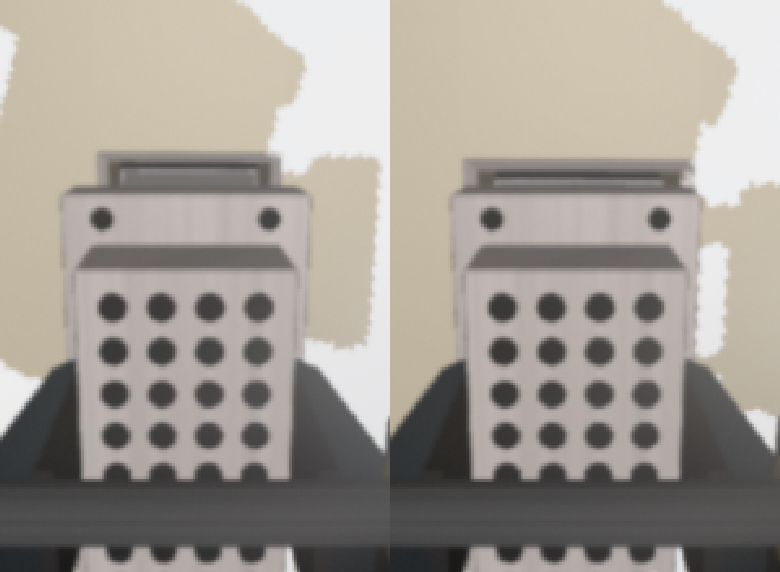

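```bash
python3 - <<'E'
from h import *
p=ctrl.camera_params('wrist')
C=np.array(p['T_tool_cam'])
for f,c,tz in (('Tq',[(97,152),(281,152)],.2099),('Tq2',[(73,159),(304,159)],.1506)):
    T=np.load(f+'.npy'); M=T@np.linalg.inv(C); R=M[:3,:3];tp=M[:3,3]
    X=(onz(p,T,np.array(c)/2.6+[249.5,79.5],.09)-tp)@R*1e3
    print(f,X[:,[0,2]].round(1).tolist(),'mid',X.mean(0)[[0,2]].round(2))
    im=cv2.imread('pics/'+('w_over' if f=='Tq' else 'w_over2')+'.png')
    g=cv2.cvtColor(im,cv2.COLOR_BGR2GRAY); m=(g<105).astype(np.uint8); m[:,:286]=0; m[:,364:]=0; m[:190]=0; m[254:]=0
    n,l,s,cc=cv2.connectedComponentsWithStats(m); k=[i for i in range(1,n) if 30<s[i,4]<200]
    Y=(onz(p,T,cc[k],tp[2]+.02405)-tp)@R*1e3; print(len(k),Y.mean(0).round(2),Y[:,2].max())
E
```

```text
Tq [[-34.3, 62.7], [36.9, 62.6]] mid [ 1.34 62.65]
17 [  1.22 -24.05  23.29] 38.35448976934629
Tq2 [[-34.8, 63.5], [36.6, 63.4]] mid [ 0.9  63.46]
17 [  1.22 -24.06  23.32] 38.35567695753764
```

The pocket's far corners relative to the held block agree within 0.5 mm laterally and 1 mm lengthwise, inside the 2 mm play plus lead-in. Next I'll lower with a contact stop.

```bash
python3 - <<'E'
from h import *
t=np.load('t.npy'); R=Rz(71.8)
r=ctrl.move_l([t[0],t[1],.106],vel=.05,ori=R,contact_N=5); print(r,ctrl.current_tool_pos(),ctrl.current_contact_force(),ctrl.current_wrist_torque())
if not r:
    r=ctrl.move_l([t[0],t[1],.1005],vel=.01,contact_N=4); ctrl.sleep(.2); print(r,ctrl.current_tool_pos(),ctrl.current_contact_force(),ctrl.current_wrist_torque())
snap('scene','s3.png');im=snap('wrist','w3.png');print(ctrl.current_t())
E
```

```text
False [ 0.47304112 -0.25156845  0.10624601] [-0.59276048 -0.00334523 -3.24033772] [-0.05670057 -0.0668937  -0.02184949]
True [ 0.47289652 -0.25145604  0.10009669] [ 3.55587162 -1.69042231  2.52290923] [-0.38097564 -0.63972037  0.04066855]
12.8833
```

View pics/w3.png

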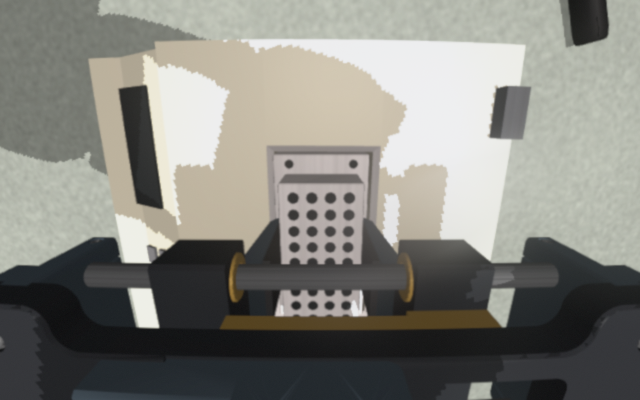

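```bash
python3 - <<'E'
from h import *
im=cv2.imread('pics/w3.png'); cv2.imwrite('pics/z3.png',cv2.resize(im[135:255,250:400],None,fx=5,fy=5,interpolation=cv2.INTER_NEAREST))
E
```

```text
(no output)
```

View pics/z3.png

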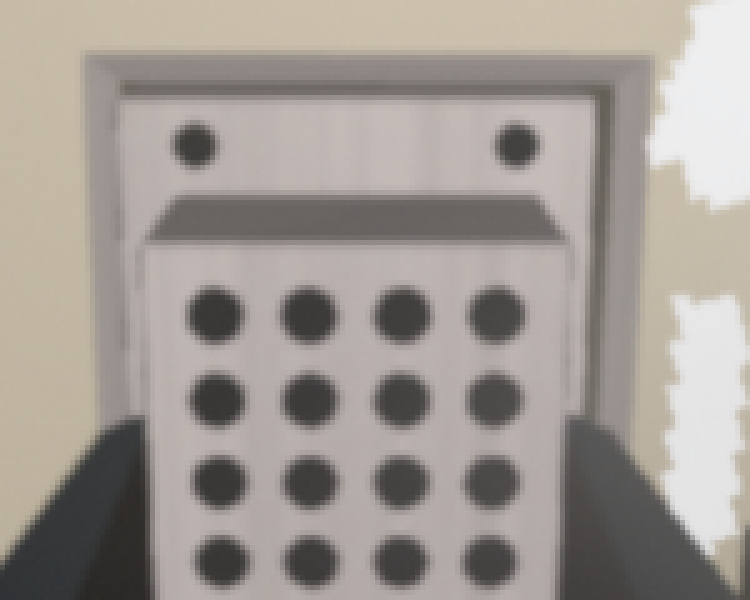

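The block is in the pocket on the plate (Fz changed by 5.7 N at the expected height). It rests against the left (keypad-side) wall: all the gap is on the right, and there is 3.9 N sideways along the jaw axis. I'll ease it about 1.7 mm toward the rear.

```bash
python3 - <<'E'
from h import *
t=np.load('t.npy'); R=Rz(71.8)
ctrl.move_l([t[0],t[1],.102],vel=.02)
for s in (.0008,.0014,.0019):
    q=t+R@[s,0,0]; ctrl.move_l([q[0],q[1],.102],vel=.01); ctrl.sleep(.25)
    F=np.mean([ctrl.current_contact_force() for _ in range(5)],0); print(s,ctrl.current_tool_pos(),(F@R).round(2),ctrl.current_wrist_torque())
im=snap('wrist','w4.png'); cv2.imwrite('pics/z4.png',cv2.resize(im[135:255,250:400],None,fx=5,fy=5,interpolation=cv2.INTER_NEAREST));print(ctrl.current_t())
E
```

```text
0.0008 [ 0.47357808 -0.25166096  0.10195554] [-0.32  3.08  0.27] [ 0.00018527 -0.05060379  0.07272765]
0.0014 [ 0.47422311 -0.25191372  0.1020024 ] [-0.13  2.83  0.79] [-0.05604092 -0.09931413 -0.00992815]
0.0019 [ 0.47465849 -0.25207128  0.10198383] [-0.    3.04 -0.01] [-0.02371539 -0.08556357 -0.02327081]
14.6917
```

View pics/z4.png

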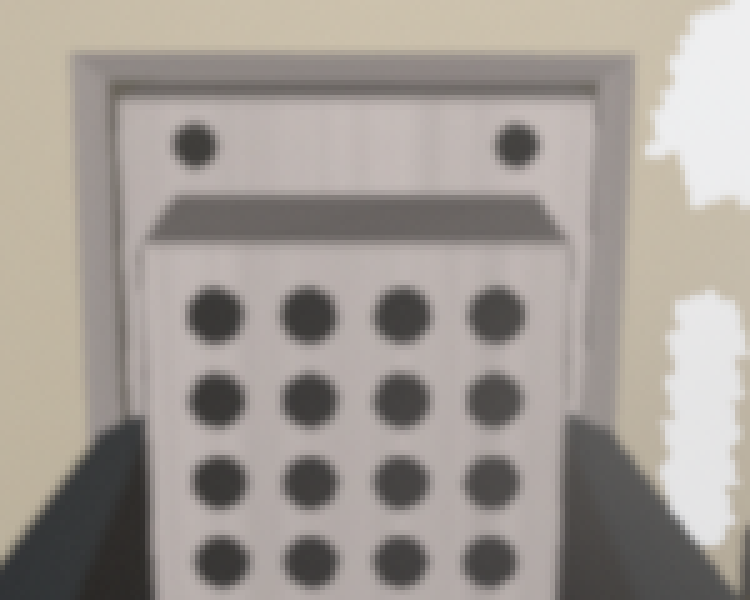

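Now centred: gaps on both sides and no lateral force. Pressing down stepwise while watching Fz.

```bash
python3 - <<'E'
from h import *
t=np.load('t.npy'); R=Rz(71.8); q=t+R@[.0018,0,0]; np.save('q.npy',q)
z=.102
while z>.0945:
    z-=.001
    ctrl.move_l([q[0],q[1],z],vel=.01); ctrl.sleep(.25)
    F=np.mean([(ctrl.current_contact_force()) for _ in range(5)],0); print(round(z,4),ctrl.current_tool_pos()[2].round(5),(F@R).round(2),np.round(ctrl.current_wrist_torque(),2))
    if F[2]>7.5 or abs((F@R)[0])>6: break
print(ctrl.current_grip_width()*91)
im=snap('wrist','w5.png'); snap('scene','s5.png'); cv2.imwrite('pics/z5.png',cv2.resize(im[135:255,250:400],None,fx=5,fy=5,interpolation=cv2.INTER_NEAREST));print(ctrl.current_t())
E
```

```text
0.101 0.1011 [ 1.02 -0.92 -0.32] [-0.03 -0.24 -0.04]
0.1 0.10006 [ 1.24 -2.08  0.45] [-0.04 -0.45 -0.02]
0.099 0.09906 [ 1.91 -3.5   0.26] [-0.14 -0.54  0.02]
0.098 0.09806 [ 2.38 -3.46  0.18] [-0.18 -0.62  0.  ]
0.097 0.09708 [ 2.76 -4.96  0.53] [-0.18 -0.63 -0.01]
0.096 0.09615 [ 2.25 -6.    0.68] [-0.14 -0.65 -0.03]
0.095 0.09518 [ 1.73 -7.32  1.04] [-0.12 -0.55 -0.01]
0.094 0.09425 [ 1.2  -8.29  0.9 ] [-0.08 -0.46  0.04]
45.19435682723984
18.7917
```

View pics/z5.png

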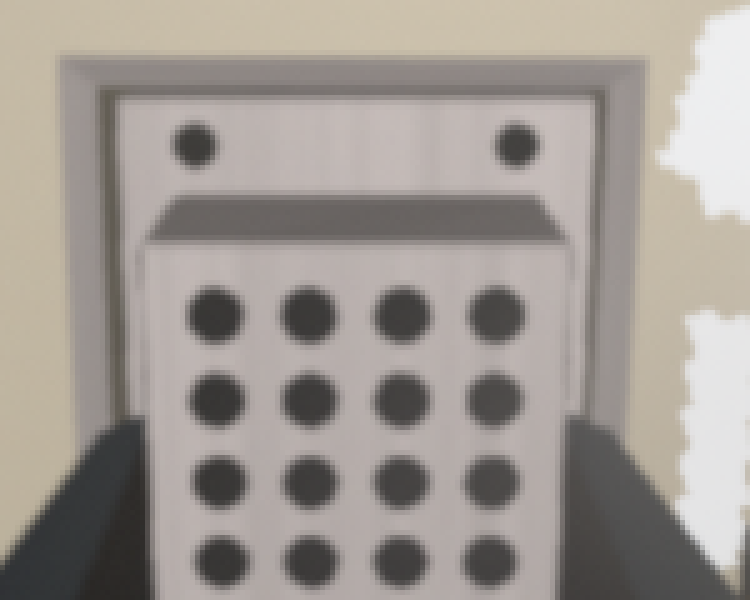

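```bash
python3 - <<'E'
from h import *
q=np.load('q.npy'); R=Rz(71.8)
ctrl.move_l([q[0],q[1],.0943],vel=.01)
for i in range(6):
    ctrl.sleep(.3); F=np.mean([(ctrl.current_contact_force()) for _ in range(8)],0); print(np.round(ctrl.current_tool_pos(),5),(F@R).round(2),np.round(ctrl.current_wrist_torque(),2))
im=snap('scene','s6.png'); cv2.imwrite('pics/zs6.png',cv2.resize(im[80:300,180:430],None,fx=3.1,fy=2.7*1.0,interpolation=cv2.INTER_CUBIC)); w=snap('wrist','w6.png'); print(ctrl.current_t())
for n in ('w4','w5','w6'):
    g=cv2.cvtColor(cv2.imread(f'pics/{n}.png'),cv2.COLOR_BGR2GRAY); m=(g<105).astype(np.uint8); m[:,:283]=0; m[:,364:]=0; m[:157]=0; m[254:]=0
    nn,l,s,cc=cv2.connectedComponentsWithStats(m); print(n,[cc[i].round(2).tolist() for i in range(1,nn) if 30<s[i,4]<200 and (cc[i][1]<205 or cc[i][1]>240)])
E
```

```text
[ 0.47475 -0.25209  0.09452] [ 2.34 -8.44  0.3 ] [-0.02 -0.53 -0.02]
[ 0.47471 -0.2521   0.09453] [ 1.36 -8.48  0.6 ] [-0.09 -0.49  0.06]
[ 0.47472 -0.2521   0.09451] [ 1.55 -7.91  1.13] [-0.08 -0.52 -0.03]
[ 0.47473 -0.25207  0.09451] [ 1.35 -8.63  1.02] [-0.08 -0.5   0.02]
[ 0.47472 -0.25208  0.09453] [ 1.25 -8.23 -0.31] [-0.09 -0.48  0.01]
[ 0.47471 -0.25208  0.09451] [ 2.56 -9.45  0.55] [-0.08 -0.5   0.  ]
20.9417
w4 [[288.5, 163.64], [352.93, 163.72], [292.55, 197.64], [311.42, 197.58], [329.95, 197.58], [348.8, 197.62], [362.76, 240.56], [294.0, 247.0], [311.65, 246.95], [329.65, 246.95], [347.47, 246.95]]
w5 [[288.5, 163.64], [352.93, 163.72], [292.55, 197.64], [311.42, 197.58], [329.95, 197.58], [348.83, 197.57], [362.76, 240.12], [294.0, 247.0], [311.65, 246.95], [329.65, 246.95], [347.47, 246.95]]
w6 [[288.5, 163.64], [352.93, 163.72], [292.55, 197.64], [311.42, 197.58], [329.95, 197.58], [348.83, 197.57], [362.76, 240.12], [294.0, 247.0], [311.65, 246.95], [329.65, 246.95], [347.47, 246.95]]
```

View pics/zs6.png

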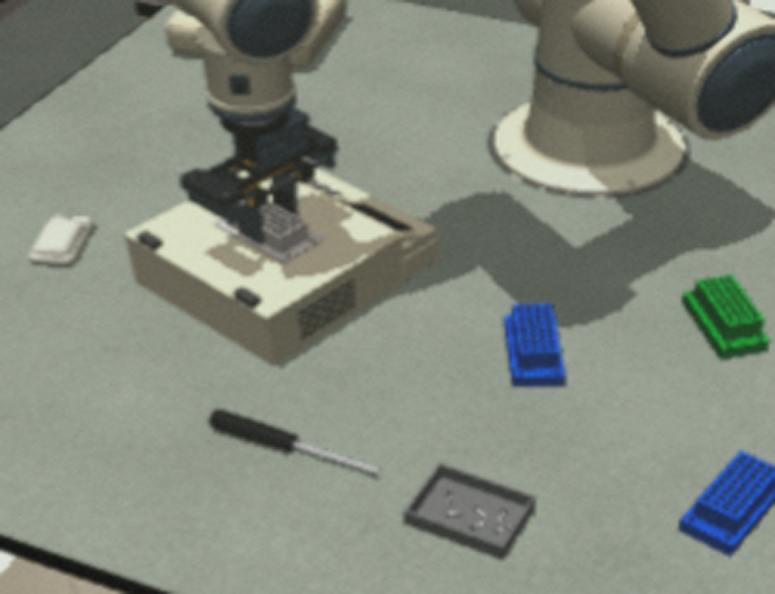

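The wells sit at the same pixels before and after pressing, so there is no slip or tilt in the grip. The push is steady at about 8.4 N and the bystanders are untouched. Handing in.

```bash
python3 -c "
from h import *
ctrl.sign_off()"
```

```text
the job is handed in; nothing more can be done
```

The aluminium block is in the cycler's pocket, wells up, and the arm is still gripping it and pressing it down. I handed the job in at about 21 s.

- **Push:** the last readings were steady at 7.9–9.5 N, averaging about 8.5 N. They also showed 1–2.5 N of leftover sideways force.
- **Depth:** I estimate the plate is about 6.3–6.7 mm down, worked out from the force and the gripper height. That puts the ledge roughly level with the deck, perhaps half a millimetre below, and well short of the 12 mm stops. I did not measure the ledge height directly.
- **Fit:** the block first touched the keypad-side wall, so I moved it about 1.8 mm toward the rear. After that there was a gap on both sides, and the wells stayed at the same pixels through the press, so it neither slipped nor tilted.
- **Disagreements:** the top camera placed things about 2 pixels (7 mm) away from the wrist camera, so I relied on the wrist camera. Force during the press rose a little unevenly, which fits the contact height only to within about 0.8 mm.
- **Bystanders:** the arm did not go near the screwdriver, mouse, rack or tray.

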